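# Set two meal boxes on their sloped stands

## Task

Put the long meal box on the long sloped stand and the short meal box on the short one, lid up and lengthwise up the slope, each lying flat on the deck, square to it, about mid-width, with its lower end resting against the bottom lip. Set the boxes down gently, do not let them drop or topple, and leave the other things on the table where they are.

Things in the scene. Friction and masses are not known exactly. Their poses are not given: they have to be found in the camera images.
- long_box_center (a point): Centre (23 mm above the underside) of the long meal box: closed rigid white plastic box, 160 long x 60 wide x 46 mm high, upright sides, about 240 g (varies by a third), lying on the table lid up. x runs along its length, y across its 60 mm width, z up out of the lid; its two ends are alike. A seam half-way up stands out 1.5 mm, for the eye only. The other box is 110 mm long.
- short_box_center (a point): Centre (23 mm above the underside) of the short meal box: closed rigid white plastic box, 110 long x 60 wide x 46 mm high, upright sides, about 165 g (varies by a third), lying on the table lid up. x runs along its length, y across its 60 mm width, z up out of the lid; its two ends are alike. A seam half-way up stands out 1.5 mm, for the eye only. The other box is 160 mm long.
- long_stand_deck: Sloped deck of the long stand: flat, 175 mm long, 90 mm wide, rising at 28 degrees (0.49 rad). Origin: inside corner of deck surface and bottom lip, mid-width, 22 mm above the table. x points up the slope, y across the deck, z square out of the deck. The lip spans x -4 to 0 mm and stands 14 mm out of the deck. Seated, the long box's centre is at x = 80, y = 0, z = 23 mm here.
- short_stand_deck: Sloped deck of the short stand: flat, 125 mm long, 90 mm wide, rising at 28 degrees (0.49 rad). Origin: inside corner of deck surface and bottom lip, mid-width, 22 mm above the table. x points up the slope, y across the deck, z square out of the deck. The lip spans x -4 to 0 mm and stands 14 mm out of the deck. Seated, the short box's centre is at x = 55, y = 0, z = 23 mm here.
- long_stand: The long display stand: fixed, bent sheet steel, footprint 154 x 90 mm, sloped deck 175 mm long with a lip at its low end, which faces away from the robot, to the far side of the table; top edge 104 mm above the table; no side walls. Origin: centre of its footprint on the table; x points from the low to the high end. Grippy: a box let go high on the deck may stay there and not slide down.
- short_stand: The short display stand: fixed, bent sheet steel, footprint 110 x 90 mm, sloped deck 125 mm long with a lip at its low end, which faces away from the robot, to the far side of the table; top edge 81 mm above the table; no side walls. Origin: centre of its footprint on the table; x points from the low to the high end. Grippy: a box let go high on the deck may stay there and not slide down.
- food_can: Food can, 66 mm across, 80 mm tall, standing; a bystander. Origin at the centre of its underside.
- sauce_jar: Jar, 64 mm across, 100 mm tall, standing; a bystander. Origin at the centre of its underside.
- tape_roll: Roll of tape, 90 mm across, 45 mm tall, lying flat; a bystander. Origin at the centre of its underside.
- paper_cup: Paper cup, 76 mm across the rim, 90 mm tall, standing; a bystander. Origin at the centre of its underside.
- serving_spoon: Steel serving spoon, 240 mm long, lying on the table; a bystander. Origin below the middle of its length.
- steel_bowl: Steel bowl, 140 mm across the rim, 55 mm tall; a bystander. Origin at the centre of its underside.
Mind the look-alikes: they are no part of the job. Leave any purple look-alike of the part that bears long_box_center alone.

How it is judged:
By the outcome, as a careful person would: the job done as asked, in the order asked, and still so for the second after the job is handed in, with the robot touching nothing.
It also fails if it takes over 72 s, if anything falls off the work surface, if the arm or the gripper's body presses on something with over 40 N, if the wrist force passes 120 N, or if a joint passes its speed limit or range.

## Robot

A 7-joint arm with a two-finger parallel gripper is mounted at the origin on the work surface. World frame = base frame: x ahead of the robot, y to its left, z up, the work surface at z = 0. Lengths are in mm, angles in rad, forces in N, time in s.
With the tool pointing down it reaches from about 400 to 875 mm from the base axis. Payload 19.3 kg.
Tool frame: the origin (TCP) lies at the very end of the fingers, on their centre line; the grasp point (between the pads) lies 19 mm behind it (grip_point_offset is the z of the grasp point in the tool frame, in mm); z points along the fingers, y is the line along which they close (so a half turn about z gives the same grasp; the last joint's range is limited). The gripper opens to 85 mm and grips with 20 to 120 N. Pads are 22 mm wide; open, the fingers measure 114 mm over their backs; the gripper's body (76 mm by 85 mm) begins 54 mm behind the grasp point. The pads swing forward as they close: fully open they stand 13 mm farther back than shut.
Start: joints at [-0.07, 0.521, -0.036, 1.599, 0.021, 1.021, -0.113], TCP at [624.991, -0.025, 204.791] pointing down, gripper open.
Joint ranges: [-2.91, 2.91], [-0.3, 2.13], [-1.5, 1.42], [0.17, 2.43], [-1.26, 4.41], [0.16, 1.93], [-2.52, 2.52]. Speed limits (rad/s): [1.89, 1.89, 2.39, 2.39, 3.01, 3.01, 3.01].

## Interface

Orientations are given as a 3x3 rotation matrix whose columns are the frame's x, y, z axes.
In Python, from workcell import movep, movel, goto_joints, open_gripper, clamp, wait, inverse_kinematics, read_state, camera, PlanningError, finish_job, grip_point_offset gives the robot as it stands. Calls block until the motion is done:
- movep(position, orientation): joint-space move of the TCP to a pose.
- movel(position, frame=None, max_speed=150, guard=None): straight line of the TCP; frame=None keeps the orientation; max_speed is the mean speed in mm/s. With guard (N) it stops when the force on the tool has changed by that much, and returns True; else False.
- goto_joints(angles): joint-space move.
- open_gripper() and clamp(): open the fingers fully, or close them until they stop; the grip force is fixed at half the most.
- wait(seconds).
- inverse_kinematics(position, orientation): joint angles nearest the present ones, or None.
- read_state(): the state.
- camera(name): name is "scene" or "side" or "wrist"; returns a dict with "image" (400x640x3 uint8, blue, green, red), "range_z" (400x640 float32, mm along the optical axis (not along the pixel's ray), 0 where there is no reading), "fx", "fy", "cx", "cy" (pixels), "dist_coeffs" ([k1, k2, p1, p2, k3] as OpenCV has them; the pictures are not rectified), "cam_to_world" (4x4, takes a point from camera to world coordinates). Camera axes: x right, y up, looking along -z (the intrinsics and any distortion apply to the point x, -y, -z); pixel columns grow to the right and rows downward; lengths in mm; the calibration is good to about 2 mm. A picture is of the moment at which its call begins.
A pose or a line that the arm cannot do raises PlanningError and nothing moves.
- finish_job(): hands the job in; it is judged then, once.
The state is a dict: "time": time; "qpos": joint angles; "qvel": joint speeds; "joint_efforts": joint torques, N m; "eef_pos": TCP position; "tool_rot": TCP orientation; "ft_force": force on the tool from outside, world axes, zero at the start; "torque": the same for the moment, N m; "finger_gap": finger opening in mm; "gripper_force": force on a finger pad.
Only numpy, scipy, OpenCV 4.12 (cv2) and the standard library are available. Lean on these libraries where they do the work, as an engineer would, in place of code of your own. Each camera call takes 0.05 s, during which the arm holds its last target. There are 200 camera calls.

## Working session

There is one attempt and no reset: what is moved stays moved. The work goes in short steps, each a Python script; the robot and the scene stay as the last script left them, time stands still between calls to the robot, and variables do not carry over. Pictures are saved under pics/ and viewed, at most 10 in all, crops included, and the job is handed in when it is done.

```bash
ls; mkdir -p pics; python3 - <<'E'
from workcell import *
import cv2,numpy as np,pickle
d={n:camera(n) for n in("scene","side","wrist")}
pickle.dump(d,open('v0.pkl','wb'))
for n in("scene","side"): cv2.imwrite(f'pics/{n}0.png',d[n]['image'])
for n in d: print(n,d[n]['fx'],d[n]['dist_coeffs'],np.round(d[n]['cam_to_world'],3).tolist(),(d[n]['range_z']>0).mean())
print(grip_point_offset,read_state())
E
```

```text
pics
scene 462.77611099629667 [-0.13352812  0.          0.          0.          0.        ] [[0.549, -0.533, 0.644, 1490.498], [0.836, 0.354, -0.419, -611.638], [-0.004, 0.769, 0.64, 966.07], [0.0, 0.0, 0.0, 1.0]] 0.9960234375
side 502.6160061584904 [-0.13996278  0.          0.          0.          0.        ] [[0.953, 0.147, -0.265, 155.63], [-0.302, 0.535, -0.789, -1189.097], [0.025, 0.832, 0.554, 870.838], [0.0, 0.0, 0.0, 1.0]] 0.99311328125
wrist 321.29711091977117 [-0.0626665  0.         0.         0.         0.       ] [[1.0, -0.001, 0.001, 623.984], [0.001, 0.963, 0.27, 68.05], [-0.001, -0.27, 0.963, 372.949], [0.0, 0.0, 0.0, 1.0]] 0.99603515625
-18.700000000000003 {'time': 0.15, 'qpos': array([-0.07021254,  0.52188156, -0.03633321,  1.59984704,  0.02122742,
        1.02108967, -0.1127869 ]), 'qvel': array([ 0.00107658, -0.0025657 , -0.00080766, -0.00017291,  0.00011952,
       -0.00085659,  0.00023492]), 'joint_efforts': array([ 4.00798544e-04, -9.27376485e+01,  1.98035471e+00, -3.70049715e+01,
        1.79930578e-02,  6.46477114e-03, -1.41420460e-05]), 'eef_pos': array([ 6.24740852e+02, -2.66250941e-02,  2.04365869e+02]), 'tool_rot': array([[-3.21606060e-05,  9.99999650e-01, -8.36483301e-04],
       [ 9.99999997e-01,  3.20974121e-05, -7.55603682e-05],
       [-7.55334928e-05, -8.36485728e-04, -9.99999647e-01]]), 'ft_force': array([-0.59684055,  1.44040605, -0.23406138]), 'torque': array([-0.0213312 ,  0.00283584,  0.00790628]), 'gripper_force': 0.0, 'finger_gap': 85.80140007890901}
```

View pics/scene0.png

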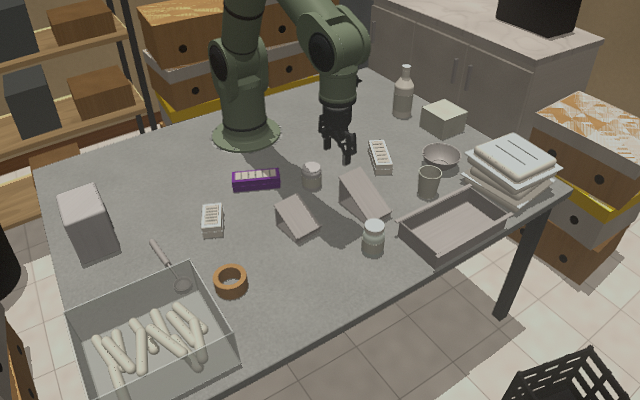

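View pics/side0.png

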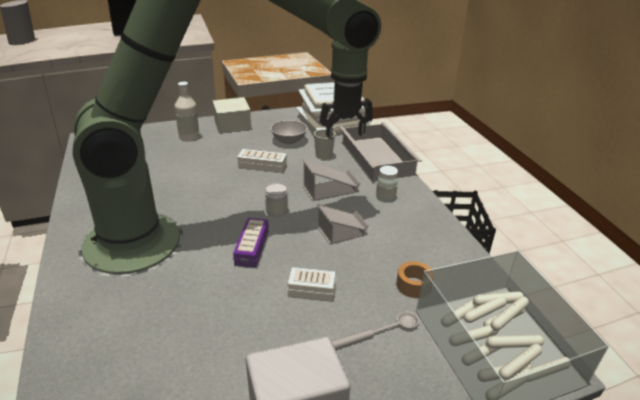

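The scene view shows the long white box at about (380,156), the short one at (212,220), and the purple look-alike at (256,179). The long stand is at (362,195) and the short stand at (296,218). In the side view, the long box is at (262,160), the short box at (312,282), the long stand at (328,180) and the short stand at (340,222).

```bash
cat > h.py <<'E'
import numpy as np,cv2
def rays(d,uv):
    K=np.array([[d['fx'],0,d['cx']],[0,d['fy'],d['cy']],[0,0,1]])
    p=cv2.undistortPoints(np.array(uv,float).reshape(-1,1,2),K,np.array(d['dist_coeffs'])).reshape(-1,2)
    return np.c_[p[:,0],-p[:,1],-np.ones(len(p))]
def cloud(d):
    v,u=np.mgrid[:400,:640]; uv=np.c_[u.ravel(),v.ravel()]
    T=np.array(d['cam_to_world']); z=d['range_z'].ravel()
    P=(rays(d,uv)*z[:,None])@T[:3,:3].T+T[:3,3]; P[z<=0]=np.nan
    return P.reshape(400,640,3)
def toplane(d,uv,h):
    T=np.array(d['cam_to_world']); r=rays(d,uv)@T[:3,:3].T; o=T[:3,3]
    return o+r*((h-o[2])/r[:,2])[:,None]
E
python3 - <<'E'
import pickle;from h import *
d=pickle.load(open('v0.pkl','rb'))
px={'scene':dict(long=(380,156),short=(212,220),purple=(256,179),lst=(362,195),sst=(296,218),can=(312,167),jar=(373,226),cup=(429,172),bowl=(441,155),tape=(219,279),spoon=(180,283),spoonh=(152,242)),
'side':dict(long=(262,160),short=(312,282),lst=(328,180),sst=(340,222))}
for n in px:
  C=cloud(d[n])
  for k,(u,v) in px[n].items(): print(n,k,np.round(np.nanmedian(C[v-1:v+2,u-1:u+2].reshape(-1,3),0)))
H=np.zeros((600,800,3),np.uint8)
for n in('scene','side','wrist'):
  C=cloud(d[n]).reshape(-1,3); I=d[n]['image'].reshape(-1,3)
  m=(C[:,2]<130)&(C[:,2]>-10); C,I=C[m],I[m]
  r=(900-C[:,0]); c=(400-C[:,1]); ok=(r>=0)&(r<600)&(c>=0)&(c<800)
  h=np.clip(C[:,2]*2,0,255).astype(np.uint8)
  H[r[ok].astype(int),c[ok].astype(int)]=(I//2+cv2.applyColorMap(h[:,None],cv2.COLORMAP_JET)[:,0]//2)[ok]
H=cv2.dilate(H,np.ones((2,2)))
cv2.imwrite('pics/top.png',H)
E
```

```text
scene long [474. 297.  45.]
scene short [ 460. -331.   45.]
scene purple [ 350. -130.   44.]
scene lst [627.  99.  61.]
scene sst [ 590. -117.   46.]
scene can [434.  39.  78.]
scene jar [788.  14.  98.]
scene cup [657. 356.  61.]
scene bowl [558. 518.  15.]
scene tape [ 665. -403.   26.]
scene spoon [ 655. -502.   60.]
scene spoonh [ 420. -513.   17.]
side long [442. 286.  40.]
side short [ 429. -343.   47.]
side lst [640. 168.  -1.]
side sst [ 567. -149.   61.]
```

View pics/top.png

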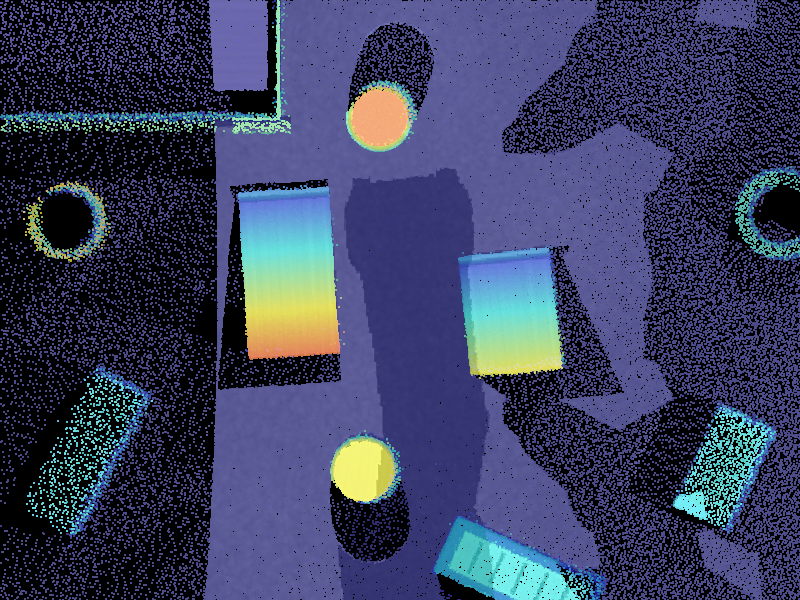

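The top-down map (1 mm/px, x=900−row, y=400−col) shows the long box at about (450,312) and the short box at about (435,−325), both with lids at about 45 mm. The stands are near (625,110) and (588,−112), with their lips on the far side. Next I fit these precisely.

```bash
cat >> h.py <<'E'
def near(C,x,y,r,z0,z1):
    P=C.reshape(-1,3); return P[(np.hypot(P[:,0]-x,P[:,1]-y)<r)&(P[:,2]>z0)&(P[:,2]<z1)]
def fitbox(C,x,y,z0=38,z1=56,r=110):
    P=near(C,x,y,r,z0,z1); h=np.median(P[:,2]); P=P[abs(P[:,2]-h)<5]
    lab=clean(P); (cx,cy),(a,b),t=cv2.minAreaRect(lab)
    if a<b: a,b,t=b,a,t+90
    return np.array([cx,cy]),a,b,(t+90)%180-90,h,len(P)
def clean(P):   # 2 mm raster, closed, opened, largest contour, back to mm
    o=P[:,:2].min(0)-20; g=((P[:,:2]-o)*2).astype(int); s=g.max(0)+40
    m=np.zeros((s[1],s[0]),np.uint8); m[g[:,1],g[:,0]]=255
    m=cv2.morphologyEx(m,cv2.MORPH_CLOSE,np.ones((15,15))); m=cv2.morphologyEx(m,cv2.MORPH_OPEN,np.ones((9,9)))
    c=max(cv2.findContours(m,cv2.RETR_EXTERNAL,cv2.CHAIN_APPROX_NONE)[0],key=cv2.contourArea)
    return ((c.reshape(-1,2)+.5)/2+o).astype(np.float32)
def fitdeck(C,x,y,L,zt):
    P=near(C,x,y,140,8,zt+8); 
    P=P[abs(P[:,1]-y)<70]
    Q=P[(np.hypot(P[:,0]-x,P[:,1]-y)<40)]
    for _ in range(3):
        A=np.c_[Q[:,:2],np.ones(len(Q))]; w=np.linalg.lstsq(A,Q[:,2],rcond=None)[0]
        n=np.r_[-w[:2],1]; s=np.linalg.norm(n); n/=s
        res=(P[:,2]-np.c_[P[:,:2],np.ones(len(P))]@w)/s; Q=P[abs(res)<2.5]
    up=np.array([0,0,1.])-n*n[2]; up/=np.linalg.norm(up); yy=np.cross(n,up)
    c0=Q.mean(0); q=np.c_[(Q-c0)@up,(Q-c0)@yy]
    (cx,cy),(a,b),t=cv2.minAreaRect(clean(q))
    if a<b: a,b,t=b,a,t+90
    t=(t+90)%180-90; tr=np.radians(t)
    X=up*np.cos(tr)+yy*np.sin(tr); Y=np.cross(n,X)
    ctr=c0+up*cx+yy*cy
    u=(P-ctr)@X; v=(P-ctr)@Y; res=(P-ctr)@n
    return dict(ctr=ctr,X=X,Y=Y,n=n,a=a,b=b,t=t,slope=np.arcsin(n@[0,0,0]+X[2]),P=np.c_[u,v,res])
E
python3 - <<'E'
import pickle;from h import *
d=pickle.load(open('v0.pkl','rb')); C={n:cloud(d[n]) for n in d}
np.set_printoptions(precision=2,suppress=True)
for n in('scene','side'):
  T=near(C[n],560,0,60,-15,15); print(n,'table',np.median(T[:,2]))
  for k,x,y in(('long',450,312),('short',435,-325)): print(n,k,*fitbox(C[n],x,y))
for n in('wrist','scene'):
  for k,x,y,L,zt in(('L',630,110,175,104),('S',590,-112,125,81)):
    f=fitdeck(C[n],x,y,L,zt); P=f.pop('P'); print(n,k,f)
    hi=P[(abs(P[:,1])<35)&(P[:,2]>6)&(P[:,2]<18)&(P[:,0]<-30)]; on=P[(abs(P[:,1])<35)&(abs(P[:,2])<2)]
    print('  lip u',np.percentile(hi[:,0],[2,25,50,75,98]),'lip top',np.percentile(hi[:,2],95),'deck u',np.percentile(on[:,0],[.1,1,99,99.9]))
T=near(C['wrist'],560,0,60,-15,15); print('table',np.median(T[:,2]))
E
```

```text
scene table -2.0318603517565066
scene long [450.08 310.39] 58.5 57.5 0.0 44.39710893341396 427
scene short [ 434.28 -324.15] 112.33654022216797 60.382659912109375 -23.58702850341797 44.48776897441621 477
side table -1.243711825135506
side long [421.81 309.24] 107.2755355834961 51.67660140991211 -11.309928894042969 44.64139557344083 405
side short [ 431.95 -324.7 ] 110.27256774902344 60.72350311279297 -24.702430725097656 45.92727563380993 755
wrist L {'ctr': array([623.34, 111.59,  62.63]), 'X': array([-0.88, -0.06,  0.47]), 'Y': array([ 0.07, -1.  ,  0.  ]), 'n': array([0.47, 0.03, 0.88]), 'a': 176.99996948242188, 'b': 90.49998474121094, 't': 0.0, 'slope': np.float64(0.4897677003439067)}
  lip u [-91.39 -88.59 -87.57 -87.08 -86.19] lip top 14.631732230707719 deck u [-88.03 -86.31  87.05  88.07]
wrist S {'ctr': array([ 583.22, -110.16,   50.86]), 'X': array([-0.88, -0.09,  0.47]), 'Y': array([ 0.11, -0.99,  0.  ]), 'n': array([0.46, 0.05, 0.88]), 'a': 125.99998474121094, 'b': 90.99998474121094, 't': 0.0, 'slope': np.float64(0.48637009314149837)}
  lip u [-66.6  -64.48 -62.8  -62.45 -61.93] lip top 14.757871531869101 deck u [-62.87 -61.98  61.45  62.67]
scene L {'ctr': array([627.48, 109.28,  59.78]), 'X': array([-0.88, -0.05,  0.47]), 'Y': array([ 0.07, -1.  ,  0.01]), 'n': array([0.47, 0.04, 0.88]), 'a': 176.803466796875, 'b': 91.37354278564453, 't': -1.2590484619140625, 'slope': np.float64(0.49338938945056776)}
  lip u [-89.34 -88.75 -86.97 -85.21 -53.41] lip top 17.41209263023893 deck u [-89.47 -82.09  87.54  89.74]
scene S {'ctr': array([ 583.55, -112.3 ,   50.22]), 'X': array([-0.87, -0.1 ,  0.47]), 'Y': array([ 0.11, -0.99, -0.  ]), 'n': array([0.47, 0.05, 0.88]), 'a': 118.35816955566406, 'b': 90.12532043457031, 't': 0.596809446811676, 'slope': np.float64(0.49467855588191517)}
  lip u [-68.86 -67.62 -66.67 -65.26 -63.85] lip top 16.700348932037635 deck u [-68.12 -59.79  59.81  60.58]
table -0.44770970353053485
```

```bash
cat >> h.py <<'E'
from scipy.spatial.transform import Rotation as R
def rot_for(X,n,s=1,pitch=0):
    """tool orientation gripping a box with axis X, lid normal n; s flips the tool y; pitch (deg) about box y, tipping the tool"""
    Y=np.cross(n,X); F=R.from_rotvec(np.radians(pitch)*Y).as_matrix()@np.c_[X,Y,n]
    return np.c_[F[:,0]*s,-F[:,1]*s,-F[:,2]]
E
python3 - <<'E'
from workcell import *;from h import *
np.set_printoptions(precision=2,suppress=True)
g=-grip_point_offset
def bx(a): return -np.array([np.cos(np.radians(a)),np.sin(np.radians(a)),0])
zz=np.array([0,0,1.])
def tcp(c,Rm): return c+Rm[:,2]*g
def st(psi): 
    h=bx(psi); t=np.radians(28); return h*np.cos(t)+zz*np.sin(t), -h*np.sin(t)+zz*np.cos(t)
for nm,c,a,psi,so in(('L',(450,312,26),-26,3.8,(700.5,117,22,80)),('S',(433,-324.5,26),-24,6.3,(638.5,-104.5,22,55))):
  for s in(1,-1):
    for p in(0,-14,-28):
      X,n=st(psi); o=np.array(so[:3]); 
      Rk=rot_for(bx(a),zz,s,p); Rp=rot_for(X,n,s,p)
      kc=np.array(c,float); pc=o+X*so[3]+n*26
      out=[inverse_kinematics(tcp(q,r),r) for q,r in((kc,Rk),(kc+zz*120,Rk),(pc,Rp),(pc+n*60,Rp),(pc+zz*100,Rp))]
      print(nm,s,p,'ztool',Rp[:,2],*['None' if j is None else j for j in out],sep='\n  ')
E
```

```text
L
  1
  0
  ztool
  [-0.47 -0.03 -0.88]
  [-0.54  0.7  -0.24  1.93  0.3   0.55  0.13]
  [-0.46  0.52 -0.35  1.87  0.24  0.8   0.19]
  [-0.03  1.04 -0.44  1.1   0.24  1.54  1.22]
  [-0.04  1.04 -0.44  0.95  0.23  1.68  1.24]
  [-0.03  0.94 -0.45  1.04  0.21  1.69  1.22]
L
  1
  -14
  ztool
  [-0.67 -0.04 -0.74]
  [-0.32  0.78 -0.39  1.81  0.09  0.72  0.43]
  [-0.28  0.6  -0.44  1.75  0.03  0.94  0.43]
  [-0.06  1.22 -0.44  0.8   0.21  1.89  1.25]
  None
  None
L
  1
  -28
  ztool
  [-0.83 -0.05 -0.56]
  [-0.18  0.89 -0.46  1.67 -0.07  0.92  0.63]
  [-0.16  0.72 -0.5   1.63 -0.11  1.11  0.59]
  None
  None
  None
L
  -1
  0
  ztool
  [-0.47 -0.03 -0.88]
  [-0.95  0.73  0.33  1.95 -0.44  0.53 -2.34]
  [-0.99  0.53  0.38  1.89 -0.27  0.77 -2.49]
  [-0.37  1.04  0.31  1.13 -0.3   1.51 -1.55]
  [-0.35  1.04  0.32  0.98 -0.3   1.65 -1.57]
  [-0.37  0.94  0.33  1.07 -0.28  1.66 -1.57]
L
  -1
  -14
  ztool
  [-0.67 -0.04 -0.74]
  [-0.75  0.77  0.24  1.83 -0.55  0.77 -2.15]
  [-0.8   0.6   0.3   1.78 -0.45  0.98 -2.26]
  [-0.33  1.22  0.33  0.83 -0.34  1.86 -1.57]
  None
  None
L
  -1
  -28
  
[... 837 characters left out ...]

S
  -1
  0
  ztool
  [-0.47 -0.05 -0.88]
  [ 0.3   0.72  0.33  1.97 -0.44  0.52 -1.05]
  [ 0.21  0.53  0.45  1.91 -0.32  0.77 -1.15]
  [-0.14  0.99  0.35  1.3  -0.18  1.38 -1.25]
  [-0.14  0.97  0.37  1.18 -0.18  1.51 -1.26]
  [-0.15  0.88  0.38  1.25 -0.16  1.53 -1.25]
S
  -1
  -14
  ztool
  [-0.67 -0.07 -0.74]
  [ 0.25  0.84  0.42  1.76 -0.35  0.87 -1.15]
  [ 0.2   0.67  0.49  1.71 -0.28  1.09 -1.2 ]
  [-0.13  1.16  0.38  1.05 -0.17  1.7  -1.26]
  [-0.12  1.15  0.4   0.92 -0.17  1.84 -1.26]
  [-0.14  1.05  0.41  1.02 -0.15  1.83 -1.24]
S
  -1
  -28
  ztool
  [-0.82 -0.09 -0.56]
  [ 0.24  0.98  0.46  1.54 -0.32  1.2  -1.19]
  [ 0.21  0.83  0.52  1.51 -0.26  1.39 -1.21]
  None
  None
  None
```

```bash
cat > a.py <<'E'
from workcell import *
from h import *
import pickle,sys
np.set_printoptions(precision=2,suppress=True)
g=-grip_point_offset; zz=np.array([0,0,1.])
def bx(a): return -np.array([np.cos(np.radians(a)),np.sin(np.radians(a)),0])
def tcp(c,Rm): return np.asarray(c,float)+Rm[:,2]*g
def look(name,x,y,a):
    Rk=rot_for(bx(a),zz)
    movep(tcp((x,y,215),Rk),Rk); d=camera('wrist'); pickle.dump(d,open(name+'.pkl','wb'))
    cv2.imwrite(f'pics/{name}.png',d['image']); C=cloud(d); f=fitbox(C,x,y); print(f,read_state()['time'])
    print('table',np.median(near(C,x,y,200,-12,12)[:,2]))
    return f
E
python3 - <<'E'
from a import *
look('wl',450,312,-26)
E
```

```text
(array([445.33, 318.05]), 159.73193359375, 60.32874298095703, -27.746238708496094, np.float64(46.1299627378682), 9080) 1.5417
table -0.4363404484775515
```

View pics/wl.png

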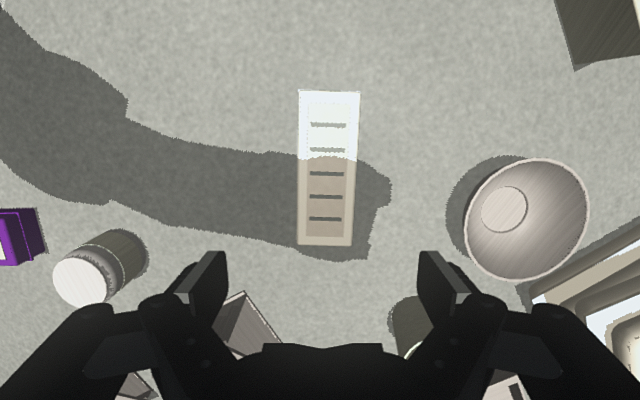

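The wrist view shows the long box lid centred at (328,168), square to the fingers and measuring 160×60. The bowl at (525,220) is well clear. Picking it up now.

```bash
cat >> a.py <<'E'
def pick(c,a,z=26):
    Rk=rot_for(bx(a),zz)
    movep(tcp((*c,100),Rk),Rk)
    movel(tcp((*c,z+20),Rk),max_speed=150)
    hit=movel(tcp((*c,z),Rk),max_speed=50,guard=15)
    clamp(); s=read_state(); print('hit',hit,'gap',s['finger_gap'],'F',s['gripper_force'],'eef',s['eef_pos'],s['time'])
    movel(tcp((*c,z+60),Rk),max_speed=100); movel(tcp((*c,220),Rk),max_speed=250)
    s=read_state(); print('gap',s['finger_gap'],'ft',s['ft_force'],s['time'])
def deck(C,x,y,L,zt):
    f=fitdeck(C,x,y,L,zt); P=f['P']; on=P[abs(P[:,2])<2.5]; us=np.arange(-L/2+15,L/2-15,4.); lo,hi=[],[]
    for u in us:
        v=on[abs(on[:,0]-u)<3][:,1]; v=v[abs(v)<50]; lo.append(np.percentile(v,.5)); hi.append(np.percentile(v,99.5))
    sl=[np.polyfit(us,e,1) for e in(lo,hi)]; print('edge fits',*sl,'width',np.mean(np.subtract(hi,lo)))
    k=(sl[0]+sl[1])/2; lip=on[abs(on[:,1])<35]; u0=np.percentile(lip[:,0],.3); u1=np.percentile(lip[:,0],99.7); um=(u0+u1)/2
    X=f['X']+k[0]*f['Y']; X/=np.linalg.norm(X); o=f['ctr']+f['X']*um+f['Y']*np.polyval(k,um)-X*L/2
    print('deck len',u1-u0,'origin',o,'yaw',np.degrees(np.arctan2(-X[1],-X[0])),'slope',np.arcsin(X[2]))
    return o,X,np.cross(f['n'],X),f['n']
E
python3 - <<'E'
from a import *
pick((445.3,318.05),-27.7)
C=cloud(pickle.load(open('v0.pkl','rb'))['wrist'])
D={k:deck(C,*q) for k,q in dict(L=(630,110,175,104),S=(590,-112,125,81)).items()}
pickle.dump(D,open('deck.pkl','wb'))
d=camera('wrist'); cv2.imwrite('pics/gl.png',d['image'])
E
```

```text
hit False gap 57.879756587718916 F 62.193803787231445 eef [445.44 318.22   7.98] 3.525
gap 57.77157979372456 ft [-0.33 -0.11 -3.42] 4.9583
edge fits [ -0.   -44.34] [-0.   44.53] width 88.86402081935162
deck len 175.57204878508168 origin [700.37 116.36  21.49] yaw 3.618814262782994 slope 0.48976641755290573
edge fits [ -0.   -44.94] [ 0.01 44.33] width 89.2610101019385
deck len 125.21148097954136 origin [ 638.21 -103.8    21.6 ] yaw 6.286357567364743 slope 0.4863665943482768
```

View pics/gl.png

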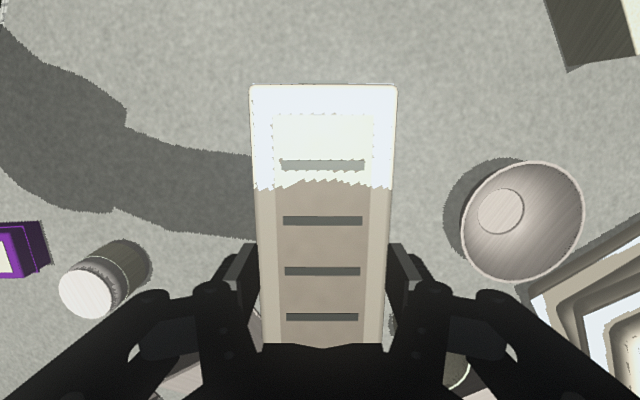

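```bash
cat >> a.py <<'E'
def lidtilt(n):
    d=camera('wrist'); C=cloud(d).reshape(-1,3); s=read_state(); Rt=s['tool_rot']; q=(C-s['eef_pos'])@Rt
    m=(abs(q[:,1])<20)&(q[:,2]<-20)&(q[:,2]>-70)&(q[:,0]>25)&(q[:,0]<75); q=q[m]; q=q[abs(q[:,2]-np.median(q[:,2]))<6]
    w=np.polyfit(q[:,0],q[:,2],1); print('lid pitch vs tool deg',np.degrees(np.arctan(w[0])),'lid z',np.median(q[:,2]),'end x',np.percentile(q[:,0],99.5),len(q))
def touch(p,Rp,v,guard):
    h=movel(p,max_speed=v,guard=guard); s=read_state(); return h,s['eef_pos'],s
def place(k,half,z,off=5):
    o,X,Y,n=pickle.load(open('deck.pkl','rb'))[k]; Rp=rot_for(X,n)
    P=lambda x,h: tcp(o+X*x+n*h,Rp)
    rel=lambda e:((e-P(half,z))@X,(e-P(half,z))@Y,(e-P(half,z))@n)
    movep(P(half+off,z+80),Rp); movel(P(half+off,z+12),max_speed=120)
    h,e,s=touch(P(half+off,z-4),Rp,15,5); print('down',h,rel(e),s['ft_force'],s['time'])
    hh=rel(e)[2]+z+.6
    movel(P(half+off,hh),max_speed=20)
    h,e,s=touch(P(half-6,hh),Rp,12,6); print('lip',h,rel(e),s['ft_force'])
    xx=rel(e)[0]+half
    h,e,s=touch(P(xx,hh-4),Rp,12,5); print('seat',h,rel(e),s['ft_force'],s['time'])
E
python3 - <<'E'
from a import *
lidtilt(None)
place('L',80,26.7)
lidtilt(None)
d=camera('scene'); cv2.imwrite('pics/pl.png',cv2.resize(d['image'][120:260,260:480],None,fx=3,fy=3))
E
```

```text
lid pitch vs tool deg 0.9544455337924701 lid z -38.44548510237911 end x 74.67992789845114 11957
down True (np.float64(4.962766233577645), np.float64(0.05129907998957477), np.float64(0.9904372960252542)) [ 1.76 -0.57  7.2 ] 7.7333
lip True (np.float64(0.7015351011472761), np.float64(0.1481141599644597), np.float64(1.002728259836526)) [-0.91 -1.74  8.02]
seat True (np.float64(0.6632125630028793), np.float64(0.14468345142601907), np.float64(0.9895318417733355)) [1.11 0.34 7.33] 8.7083
lid pitch vs tool deg 1.0463905621191234 lid z -37.87020659031784 end x 74.67872513421167 11971
```

View pics/pl.png

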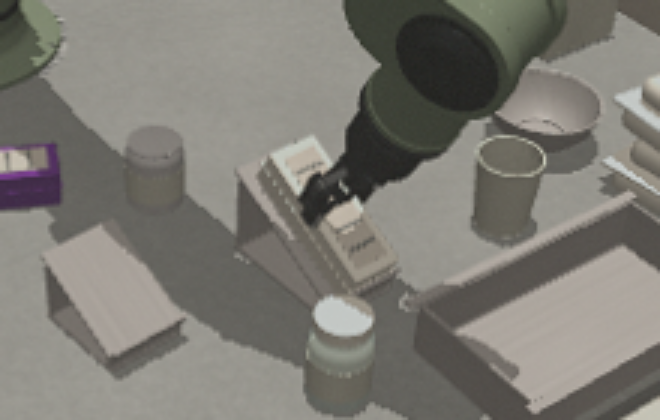

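The long box lies on the deck along the slope and is still held. I'll re-check contact with the lip by lifting slightly and sliding, then release.

```bash
cat >> a.py <<'E'
def reseat(k,half,z):
    o,X,Y,n=pickle.load(open('deck.pkl','rb'))[k]; Rp=rot_for(X,n)
    e0=read_state()['eef_pos']; rel=lambda e:((e-e0)@X,(e-e0)@Y,(e-e0)@n)
    movel(e0+n*2+X*1,max_speed=20); wait(.2); print('up',rel(read_state()['eef_pos']),read_state()['ft_force'])
    h,e,s=touch(e0+n*2-X*6,Rp,12,6); print('lip',h,rel(e),s['ft_force'])
    x=rel(e)[0]
    h,e,s=touch(e0+X*x-n*3,Rp,10,5); print('seat',h,rel(e),s['ft_force'])
def release(k,half,z):
    o,X,Y,n=pickle.load(open('deck.pkl','rb'))[k]
    open_gripper(); e=read_state()['eef_pos']; movel(e+n*50,max_speed=100); movel(e+n*90+zz*30,max_speed=250)
    print(read_state()['time'])
E
python3 - <<'E'
from a import *
reseat('L',80,26.7)
release('L',80,26.7)
d=camera('wrist'); pickle.dump(d,open('al.pkl','wb')); cv2.imwrite('pics/al.png',d['image'])
o,X,Y,n=pickle.load(open('deck.pkl','rb'))['L']
P=(cloud(d).reshape(-1,3)-o)@np.c_[X,Y,n]; P=P[(abs(P[:,1])<60)&(P[:,0]>-20)&(P[:,0]<180)]
T=P[(abs(P[:,2]-46)<6)]; print('lid plane',np.linalg.lstsq(np.c_[T[:,:2],np.ones(len(T))],T[:,2],rcond=None)[0],cv2.minAreaRect(clean(T)))
E
```

```text
up (np.float64(0.9886170392909535), np.float64(0.07253533656215205), np.float64(1.7416339937770549)) [-1.06  0.33 -3.06]
lip True (np.float64(0.07866845665483001), np.float64(0.07651353328795109), np.float64(1.3923389111781552)) [-0.64 -0.33 -3.01]
seat True (np.float64(0.11552169041908072), np.float64(0.13103368598208215), np.float64(-0.003941674475921821)) [ 0.63 -0.78  6.04]
11.3167
lid plane [-0.   -0.   46.66] ((80.76016235351562, 0.4638938903808594), (59.99999237060547, 158.49996948242188), 90.0)
```

View pics/al.png

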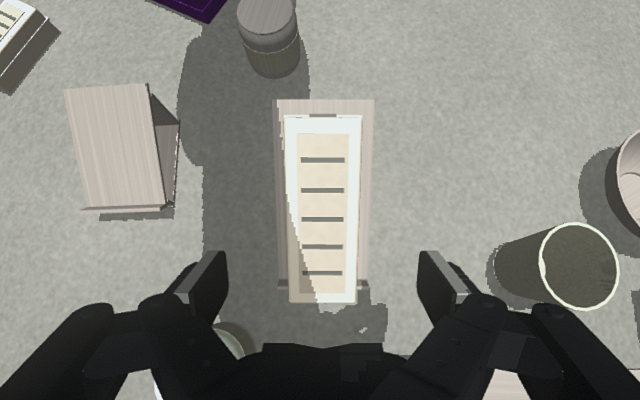

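The released box is square, flat (lid at 46.7 mm), 0.5 mm off mid-width, and its centre is at u≈80.8. To be sure it rests on the lip, I'll regrip it and push down-slope against a firmer guard.

```bash
cat >> a.py <<'E'
def push(k,half,z,dh,y=0):
    o,X,Y,n=pickle.load(open('deck.pkl','rb'))[k]; Rp=rot_for(X,n); P=lambda x,h: tcp(o+X*x+n*h+Y*y,Rp)
    e0=P(half,z); rel=lambda e:((e-e0)@X,(e-e0)@Y,(e-e0)@n)
    movel(P(half,z+40),frame=Rp,max_speed=200); movel(P(half,z+dh),max_speed=60); clamp(); wait(.2)
    s=read_state(); print('grip',rel(s['eef_pos']),s['ft_force'],s['finger_gap'])
    h,e,s=touch(P(half-6,z+dh),Rp,8,14); print('push',h,rel(e),(s['ft_force'])@np.c_[X,Y,n],s['time'])
    wait(.2); s=read_state(); print(rel(s['eef_pos']),s['ft_force']@np.c_[X,Y,n])
E
cat > chk.py <<'E'
from a import *
def chk(k):
    d=camera('wrist'); o,X,Y,n=pickle.load(open('deck.pkl','rb'))[k]
    P=(cloud(d).reshape(-1,3)-o)@np.c_[X,Y,n]; P=P[(abs(P[:,1])<60)&(P[:,0]>-20)&(P[:,0]<180)]
    T=P[(abs(P[:,2]-46)<6)]; print('lid plane',np.linalg.lstsq(np.c_[T[:,:2],np.ones(len(T))],T[:,2],rcond=None)[0],cv2.minAreaRect(clean(T)),read_state()['time'])
E
python3 - <<'E'
from chk import *
push('L',80.7,26.7,1)
release('L',80,26.7); chk('L')
E
```

```text
grip (np.float64(-0.12511505351806376), np.float64(0.0016347429225204756), np.float64(1.909822520739047)) [ 2.31 -0.42  6.34] 57.71090584333924
push True (np.float64(-0.07670702223413682), np.float64(0.01592392547825397), np.float64(1.8995373357873553)) [3.47 0.78 7.21] 13.6333
(np.float64(-0.09381492293469618), np.float64(0.0033506341269899714), np.float64(1.9143168898580112)) [2.52 0.76 7.4 ]
15.3
lid plane [-0.   -0.   46.66] ((80.55738830566406, 0.11824607849121094), (59.99999237060547, 158.99996948242188), 90.0) 15.35
```

A 14 N push moved it nothing, so it is against the lip. Now the short box.

```bash
python3 - <<'E'
from a import *
f=look('ws',433,-324.5,-24)
c,a,b,t,h,_=f
assert abs(a-110)<4 and abs(b-60)<3 and abs(t+24)<5
pick(tuple(c),t)
lidtilt(None)
E
```

```text
(array([ 430.89, -322.64]), 110.4916763305664, 60.379302978515625, -24.775146484375, np.float64(46.05877590491983), 6216) 17.2667
table -0.448231829333281
hit False gap 58.07132825171014 F 62.33191967010498 eef [ 431.02 -322.73    7.89] 19.25
gap 57.87529796424076 ft [-0.09 -0.21 -3.11] 20.6833
lid pitch vs tool deg 4.881139486824001 lid z -38.63295114851437 end x 54.68922718018303 6842
```

View pics/ws.png

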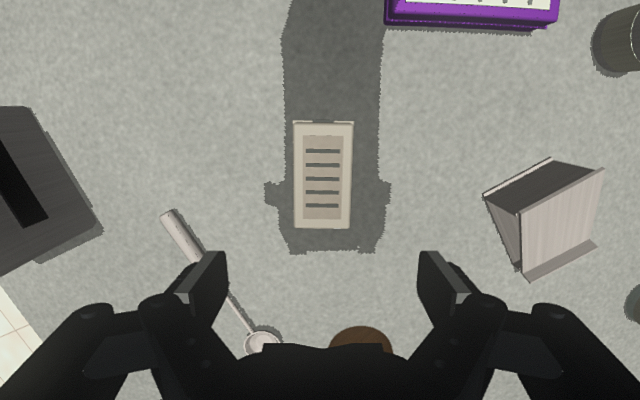

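The wrist view showed the short box at (323,175), measuring 110×60, with the spoon and purple box clear. It is now gripped. Next I place it, push it against the lip while still held, release and check.

```bash
python3 - <<'E'
from chk import *
place('S',55,26.7)
o,X,Y,n=pickle.load(open('deck.pkl','rb'))['S']; e0=read_state()['eef_pos']
h,e,s=touch(e0-X*6,None,8,14); print('push',h,(e-e0)@X,s['ft_force']@np.c_[X,Y,n])
release('S',55,26.7); chk('S')
cv2.imwrite('pics/as.png',camera('wrist')['image'])
E
```

```text
down True (np.float64(4.952532302684597), np.float64(-0.04271105222193981), np.float64(0.6698811589812477)) [0.49 0.06 7.22] 23.4083
lip True (np.float64(1.0503051130894752), np.float64(-0.001610719639563066), np.float64(0.6909110024284482)) [0.31 1.51 6.99]
seat True (np.float64(0.9900975601606202), np.float64(-0.03375929096147517), np.float64(0.6785463020464635)) [1.03 0.48 7.57] 24.375
push True 0.10117338128877709 [ 3.36 -0.26  6.65]
26.2083
lid plane [-0.   -0.   46.33] ((56.016273498535156, -0.27194976806640625), (60.0, 109.5), 90.0) 26.2583
```

View pics/as.png

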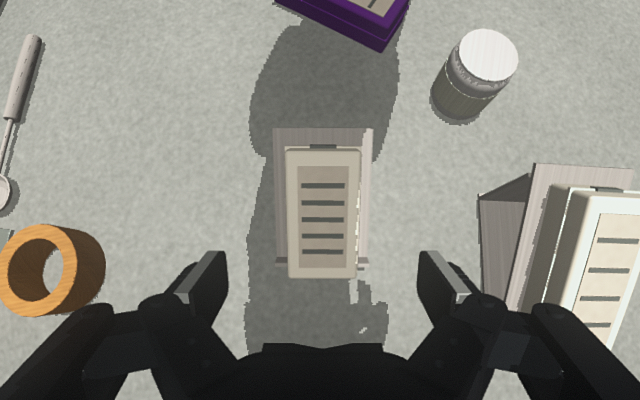

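The short box is seated square, flat and centred (0.3 mm off mid-width), and a 14 N push didn't move it off the lip. Bystanders look undisturbed, so I'm handing in.

```bash
python3 - <<'E'
from workcell import *
print(finish_job())
E
```

```text
the job is handed in; nothing more can be done
None
```

I placed the long box and then the short box on their matching stands, lid up, flat, square, within 0.5 mm of mid-width and against the lip, and handed the job in at about 26 s of the allowed 72 s.

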